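# Run a fingertip along the wheels of a carton-flow rail

## Task

Check that the wheels of the cushioned roller rail turn freely: with the fingertips, stroke along the tops of its six wheels one after the other, starting at the open end and going towards the upright stop, so that every wheel is rolled towards the stop by at least 30 degrees. Press only lightly, so that the rail does not sink hard onto its cushions. Do not shift or lift the unit, leave everything else on the bench alone, and take the hand away when done.

Things in the scene. Friction and masses are not known exactly. Their poses are not given: they have to be found in the camera images.
- unit: the test unit, loose on the bench, about 3 kg in all: a dark steel foot plate 270 x 100 x 12 mm that carries the wheel rail; origin under the centre of the plate, on the bench; its x axis runs along the rail from the open end to the upright stop, y across, z up
- cushion (a joint): how far the rail (aluminium channel 250 x 44 mm with six wheels in a row) is sunk on its rubber cushions, m: 0 at rest, 0.016 fully bottomed. It stays level wherever it is pressed; it begins to sink at about 3 N, then 0.5 N for each mm more. Pushed deeper than 0.011 counts as pushed hard
- open_end_top (a point): top of the first wheel, at the open end of the rail (no stop there; the channel ends 40 mm before this wheel's centre), 72 mm above the bench at rest; it sinks with the rail but does not turn with the wheel. Axes as the unit's
- stop_end_top (a point): top of the last wheel, at the end with the upright stop. The stop is a 44 mm wide metal plate standing 17 mm higher than the wheel tops, its near face 40 mm beyond this wheel's centre. Axes as the unit's
- wheel1 (a joint): turn of wheel 1 of 6, counted from the open end, rad: 0 at the start, grows when its top is rolled towards the stop; it stays where it is left. Grey plastic, 30 mm across, 26 mm wide, axle across the rail; wheel centres are 34 mm apart in a straight line from open_end_top to stop_end_top (170 mm). The wheel tops stand 11 mm above the channel's side walls
- wheel2 (a joint): turn of wheel 2 of 6, counted from the open end, rad: 0 at the start, grows when its top is rolled towards the stop; it stays where it is left.
- wheel3 (a joint): turn of wheel 3 of 6, counted from the open end, rad: 0 at the start, grows when its top is rolled towards the stop; it stays where it is left.
- wheel4 (a joint): turn of wheel 4 of 6, counted from the open end, rad: 0 at the start, grows when its top is rolled towards the stop; it stays where it is left.
- wheel5 (a joint): turn of wheel 5 of 6, counted from the open end, rad: 0 at the start, grows when its top is rolled towards the stop; it stays where it is left.
- wheel6 (a joint): turn of wheel 6 of 6, counted from the open end, rad: 0 at the start, grows when its top is rolled towards the stop; it stays where it is left.
- carton: small cardboard carton, 60 x 50 x 75 mm high, standing beside the rail; origin under its centre. Not part of the job
- spare_wheel: loose spare wheel lying flat beside the rail, 30 mm across, 26 mm high; origin under its centre. Not part of the job
- wrench: steel wrench 150 mm long lying beside the rail along its own x axis. Not part of the job
- tape: roll of brown tape lying flat, 100 mm across, 48 mm high; origin under its centre. Not part of the job
- bottle: white cleaner bottle, 64 mm across, 170 mm tall; origin under its centre. Not part of the job
- tub: small lidded tub, 108 x 83 x 63 mm; origin under its centre. Not part of the job

How it is judged:
By the outcome, as a careful person would: the job done as asked, in the order asked, and still so for the second after the job is handed in, with the robot touching nothing.
It also fails if it takes over 38 s, if anything falls off the work surface, if the arm or the gripper's body presses on something with over 40 N, if the wrist force passes 120 N, or if a joint passes its speed limit or range.

## Robot

A 6-joint arm with a two-finger parallel gripper is mounted at the origin on the work surface. World frame = base frame: x ahead of the robot, y to its left, z up, the work surface at z = 0. Lengths are in m, angles in degrees, forces in N, time in s.
With the tool pointing down it reaches from about 0.25 to 0.725 m from the base axis. Payload 9.7 kg.
Tool frame: the origin (TCP) lies on the centre line of the jaws, within the pads' length; the fingertips stand 19 mm ahead of it and the grasp point (between the pads) is the TCP (bot.tip_reach is the distance from the TCP to the fingertips, in m); y points along the fingers, x is the direction in which the jaws open and shut, and the axes are right-handed (so a half turn about y gives the same grasp; the last joint's range is limited). The gripper opens to 85 mm and grips with 20 to 120 N. Pads are 22 mm wide; open, the fingers measure 114 mm over their backs; the gripper's body (76 mm by 85 mm) begins 54 mm behind the grasp point. The pads swing forward as they close: fully open they stand 13 mm farther back than shut.
Start: joints at [-71.906, 4.979, 10.078, 95.1, 0, 90], TCP at [0.171, -0.523, 0.25] pointing down, gripper open.
Joint ranges: [-179.16, 179.16], [-48.56, 103.87], [-65.8, 70.77], [-126.05, 130.52], [-82.76, 87.17], [-180, 180]. Speed limits (degrees/s): [127.2, 127.2, 147.25, 180, 180, 180].

## Interface

Orientations are given as a 3x3 rotation matrix whose columns are the frame's x, y, z axes.
In Python, from bench import get_state, cams, workorder, bot gives the robot as it stands.
- The arm moves only by the shell command python3 -m inch 'ROWS'. ROWS is JSON, a list of rows, each a list of 7 numbers: the shift along the tool's x, y, z each as a share of 5 cm, from -1 to 1, then the turn, a rotation vector about the tool's x, y, z each as a share of 2 pi rad, from -1 to 1, then the opening, from 0 (shut) to 1 (fully open). A call has 1 to 12 rows; each row shifts and turns the commanded pose from where the row before left it, along the tool's axes as they then stand; what a row does not reach is not made up. A row lasts 1/8 s, in which the tool goes at most 62.5 mm and 10.7 degrees, less where a joint would pass 70% of its speed; a pose out of reach is approached as far as the arm can. A call with a number of a shift or a turn outside -1 to 1 is refused whole. A call with a gripper value outside its range is refused whole. The fingers move at their own pace and stop on an object; the grip force is fixed at half the most. Time passes only in rows, so rows that do not move let the fingers close. It gives the time, the measured TCP pose, the force and the opening at its end, in the units of the state.
- get_state(): the state, without advancing time (a new reading comes with each control period).
- cams.grab_frame(name): name is "scene" or "top" or "wrist"; returns a dict with "image" (400x640x3 uint8, red, green, blue), "K" (3x3 intrinsics, pixels), "D" ([k1, k2, p1, p2, k3] as OpenCV has them; the pictures are not rectified), "origin" and "rotation" of the camera in the world. Camera axes: x right, y up, looking along -z (the intrinsics and any distortion apply to the point x, -y, -z); pixel columns grow to the right and rows downward; lengths in m; the calibration is good to about 2 mm. A picture is of the moment at which its call begins. There is no depth.
- workorder.hand_in(): hands the job in, once; it reports no verdict.
The state is a dict: "time_s": time; "q": joint angles; "dq": joint speeds; "effort": joint torques, N m; "eef_pos": TCP position; "eef_rot": TCP orientation; "contact_force": force on the tool from outside, world axes, zero at the start; "wrist_torque": the same for the moment, N m; "opening": opening from 0.0 (shut) to 1.0 (fully open).
Only numpy, scipy, OpenCV 4.12 (cv2) and the standard library are available. Lean on these libraries where they do the work, as an engineer would, in place of code of your own. Each camera call takes 0.05 s, during which the arm holds its last target.

## Working session

There is one attempt and no reset: what is moved stays moved. The work goes in short steps, Python scripts to look and compute and a shell command to move; the robot and the scene stay as the last step left them, time stands still between calls to the robot, and variables do not carry over. Pictures are saved under pics/ and viewed, and the job is handed in when it is done.

```bash
ls; mkdir -p pics
python3 - <<'E'
from bench import get_state,cams,bot
import cv2
s=get_state();print(s['time_s'],s['eef_pos'],s['eef_rot'],s['opening'],s['contact_force'],bot.tip_reach)
for n in['scene','top']:
    f=cams.grab_frame(n);cv2.imwrite(f'pics/{n}0.png',f['image'][:,:,::-1]);print(n,f['K'],f['D'],f['origin'],f['rotation'])
E
```

```text
pics
0.0 [ 0.17074736 -0.52261003  0.24960925] [[ 3.10550087e-01 -4.31639299e-04  9.50556919e-01]
 [-9.50556156e-01  1.20511901e-03  3.10550385e-01]
 [-1.27957997e-03 -9.99999181e-01 -3.60475783e-05]] 1.0012013787320777 [ 0.1155788  -0.06597336 -0.06094475] 0.019
scene [[442.9307708    0.         326.30344372]
 [  0.         442.9307708  200.88844733]
 [  0.           0.           1.        ]] [-0.03378262  0.          0.          0.          0.        ] [0.97583642 0.46706142 1.02802966] [[-0.74244451 -0.55399704  0.37664761]
 [ 0.66988243 -0.61883112  0.41025063]
 [ 0.00580362  0.55689794  0.83056065]]
top [[361.10175125   0.         319.46454955]
 [  0.         361.10175125 202.28777487]
 [  0.           0.           1.        ]] [-0.0110376  0.         0.         0.         0.       ] [ 0.42780006 -0.00817842  1.06651381] [[-3.67835310e-05  9.93223844e-01 -1.16217012e-01]
 [-9.99851477e-01 -2.03945342e-03 -1.71132923e-02]
 [-1.72343491e-02  1.16199122e-01  9.93076403e-01]]
```

View pics/scene0.png

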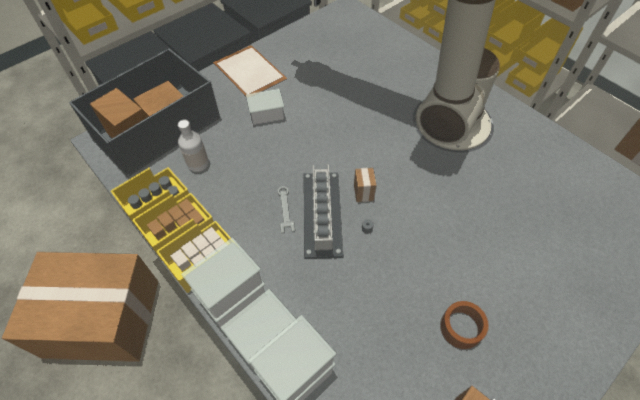

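View pics/top0.png

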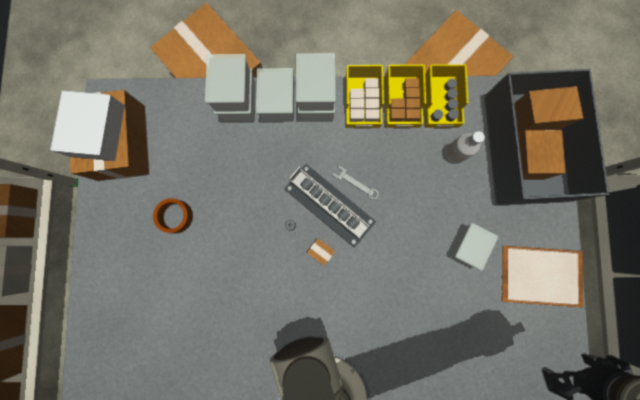

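The rail lies around (330,205) in the top view and (322,215) in the scene view. The arm is clear of it. I'll enlarge both to tell the stop end from the open end.

Run:
```python
import cv2,numpy as np
a=cv2.imread('pics/scene0.png')[155:265,265:385];b=cv2.imread('pics/top0.png')[155:255,275:395]
a=cv2.resize(a,(600,550),interpolation=cv2.INTER_CUBIC);b=cv2.resize(b,(720,600),interpolation=cv2.INTER_CUBIC)
cv2.imwrite('pics/sc_z.png',a);cv2.imwrite('pics/top_z.png',b)
```

```text
(no output)
```

View pics/sc_z.png

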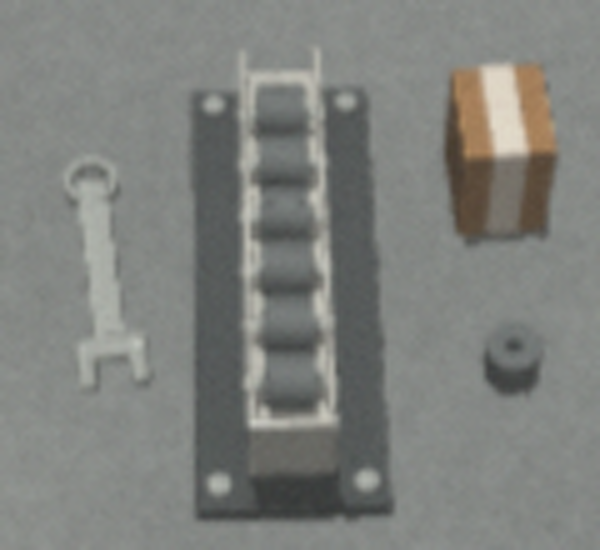

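View pics/top_z.png

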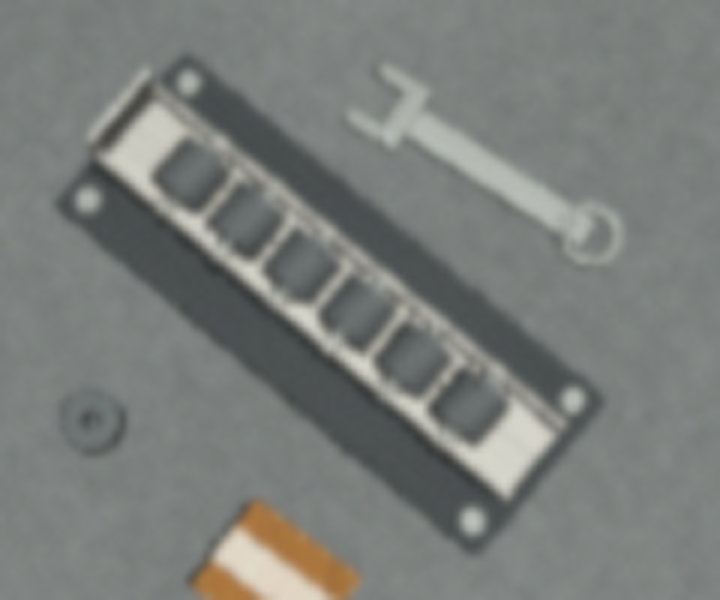

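Top view: the bright bar with the dark face at (292,172) is the upright stop. The open end is at (363,232). The scene view agrees, with the stop's back face near (322,245). I'll now measure the pose from the bolts (z≈12 mm), the wheels and the channel.

```bash
cat > h.py <<'E'
import cv2,numpy as np
def ray(f,px):
    p=cv2.undistortPoints(np.array(px,float).reshape(-1,1,2),f['K'],f['D']).reshape(-1,2)
    d=np.c_[p[:,0],-p[:,1],-np.ones(len(p))]@np.array(f['rotation']).T
    return np.array(f['origin']),d
def onz(f,px,z):
    o,d=ray(f,px);return o+d*((z-o[2])/d[:,2])[:,None]
def proj(f,P):
    c=(np.array(P)-f['origin'])@np.array(f['rotation']);c=c*[1,-1,-1]
    return cv2.projectPoints(c.reshape(-1,1,3),np.zeros(3),np.zeros(3),f['K'],f['D'])[0].reshape(-1,2)
E
python3 - <<'E'
from h import *
from bench import cams
for n,off,k,sc,ends in[('top',(275,155),6,[(188,82),(88,200),(572,400),(472,520)],None),('scene',(265,155),5,[(219,484),(367,481),(213,105),(345,101)],None)]:
    f=cams.grab_frame(n);g=cv2.cvtColor(f['image'],cv2.COLOR_RGB2GRAY).astype(float)
    pts=[]
    for u,v in sc:
        u=u/k+off[0]-.5+.5/k;v=v/k+off[1]-.5+.5/k
        for _ in range(5):
            U,V=int(round(u)),int(round(v));w=g[V-3:V+4,U-3:U+4];yy,xx=np.mgrid[V-3:V+4,U-3:U+4]
            w=np.clip(w-115,0,None);w=w*(np.hypot(xx-u,yy-v)<3.2);
            if w.sum()==0: break
            u,v=(w*xx).sum()/w.sum(),(w*yy).sum()/w.sum()
        pts.append((u,v))
    P=onz(f,pts,.014);print(n,np.round(pts,1).tolist());print(P.round(4))
    c=P.mean(0);ax=(P[0]+P[1]-P[2]-P[3])/2;print('c',c,'len',np.linalg.norm(ax),'yaw',np.degrees(np.arctan2(ax[1],ax[0])),'wid',np.linalg.norm(P[0]-P[1]),np.linalg.norm(P[2]-P[3]))
    a=ax/np.linalg.norm(ax)
    W=np.array([c+a*x for x in np.arange(-85,86,34)/1000]);W[:,2]=.072
    im=f['image'][:,:,::-1].copy();q=proj(f,W);print(q.round(1).tolist())
    z=cv2.resize(im[155:265,265:395],None,fx=6,fy=6,interpolation=cv2.INTER_CUBIC)[:600]
    S=np.array([c+a*.125+s*np.array([-a[1],a[0],0])*.022 for s in(-1,1)]);S[:,2]=.089
    for p in list(q)+list(proj(f,S)): cv2.circle(z,tuple(int(t) for t in((p-[265,155]+.5)*6)),3,(0,0,255),-1)
    cv2.imwrite(f'pics/{n}_chk.png',z[:600,:780])
E
```

```text
top [[306.0, 168.4], [289.2, 187.8], [370.0, 221.3], [353.3, 241.4]]
[[ 0.6525  0.0501  0.014 ]
 [ 0.5944  0.0994  0.014 ]
 [ 0.495  -0.1371  0.014 ]
 [ 0.4368 -0.0881  0.014 ]]
c [ 0.54467662 -0.01891627  0.014     ] len 0.24475038726578535 yaw 49.928979898147446 wid 0.07624728824243733 0.07609139905589173
[[353.2, 221.8], [343.7, 213.9], [334.2, 206.0], [324.8, 198.2], [315.5, 190.4], [306.2, 182.7]]
scene [[308.3, 251.3], [337.9, 250.5], [307.3, 175.2], [333.6, 174.5]]
[[ 0.6545  0.051   0.014 ]
 [ 0.5964  0.0998  0.014 ]
 [ 0.4972 -0.136   0.014 ]
 [ 0.4393 -0.0875  0.014 ]]
c [ 0.54682409 -0.01816963  0.014     ] len 0.24446698751824303 yaw 49.96923842437462 wid 0.07590034841754272 0.07557081651246002
[[320.7, 172.8], [321.1, 183.0], [321.5, 193.4], [321.9, 204.2], [322.3, 215.4], [322.7, 226.9]]
```

View pics/top_chk.png

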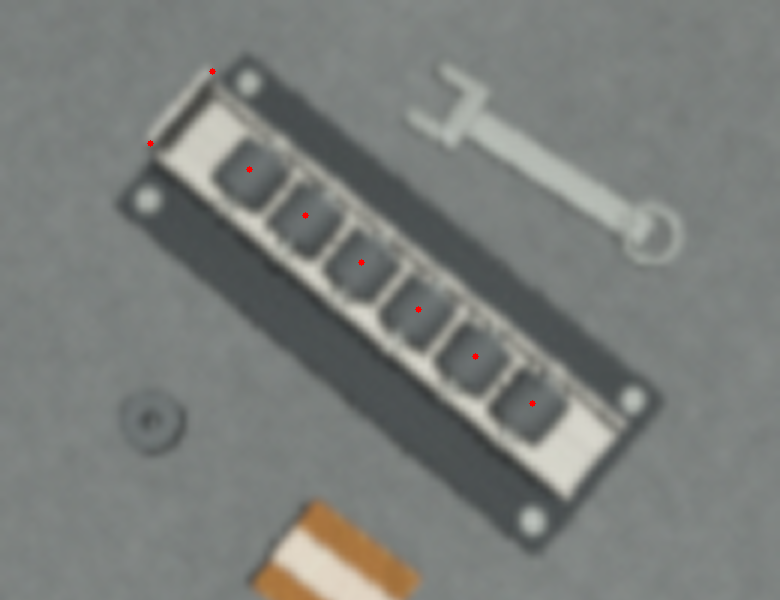

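View pics/scene_chk.png

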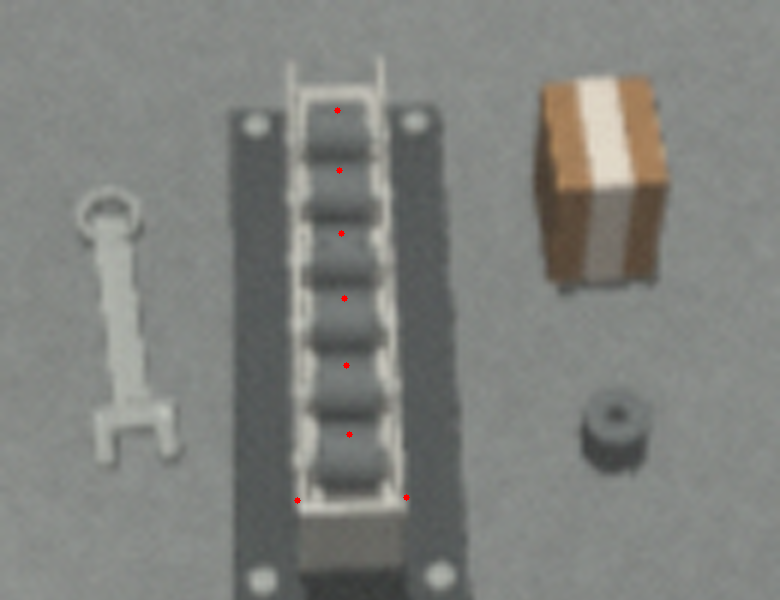

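Both views agree to about 2 mm: centre ≈ (0.5457, -0.0185), yaw ≈ 49.95° towards the stop. The dots land on the wheels and on the stop's top edge. Next I turn the tool so its z axis points along the rail, and close the fingers.

```bash
cat > to.py <<'E'
import sys;from h import *;from bench import get_state
s=get_state();R=np.array(s['eef_rot']);p=np.array(s['eef_pos']);a=np.radians(49.95)
A=np.array([np.cos(a),np.sin(a),0]);C=np.array([.5457,-.0185,0])
al=(p-C)@A*1000+85;lat=(p-C)@np.array([-A[1],A[0],0])*1000
print('t',s['time_s'],'pos',p.round(4),'along from w1 mm',al.round(1),'lat',lat.round(1),'op',round(s['opening'],3))
print('xyaw',np.degrees(np.arctan2(R[1,0],R[0,0])).round(2),'y',R[:,1].round(4),'F',np.round(s['contact_force'],2),'rowvec ang to goal',end=' ')
X=np.array([A[1],-A[0],0]);G=np.c_[X,[0,0,-1],A]
print((cv2.Rodrigues(R.T@G)[0].ravel()/2/np.pi).round(5))
x,z=float(sys.argv[1]),float(sys.argv[2]);T=C+A*(x-85)/1000;T[2]=z
print('shift shares',(R.T@(T-p)/.05).round(3))
E
python3 -m inch '[[0,0,0,0,-0.0295,0,0],[0,0,0,0,-0.0295,0,0],[0,0,0,0,-0.0295,0,0],[0,0,0,0,0,0,0]]'; python3 to.py -6 0.13
```

```text
time_s: 0.7
eef_pos: [0.1708, -0.5227, 0.2501]
eef_rot: [[0.765, -0.0, 0.644], [-0.644, 0.0, 0.765], [-0.0, -1.0, 0.0]]
contact_force: [-1.0, 1.0, 0.0]
opening: 0.144
t 0.7 pos [ 0.1708 -0.5227  0.2501] along from w1 mm -542.2 lat -37.5 op 0.144
xyaw -40.12 y [-1.e-04  3.e-04 -1.e+00] F [-1.03  0.97  0.03] rowvec ang to goal [-3.0e-05 -1.9e-04 -5.0e-05]
shift shares [-0.762  2.404 10.723]
```

```bash
python3 -m inch '[[-0.06,0,0.5,0,0,0,0],[-0.07,0,0.9,0,0,0,0],[-0.07,0,0.95,0,0,0,0],[-0.07,0,1,0,0,0,0],[-0.07,0,1,0,0,0,0],[-0.07,0,1,0,0,0,0],[-0.07,0,1,0,0,0,0],[-0.07,0,1,0,0,0,0],[-0.07,0,1,0,0,0,0],[-0.07,0,1,0,0,0,0],[-0.06,0,0.9,0,0,0,0],[-0.03,0,0.45,0,0,0,0]]'; python3 to.py -6 0.13;  python3 - <<'E'
from bench import cams
import cv2
cv2.imwrite('pics/wr1.png',cams.grab_frame('wrist')['image'][:,:,::-1])
E
```

```text
time_s: 2.2
eef_pos: [0.4861, -0.0862, 0.25]
eef_rot: [[0.763, -0.0, 0.646], [-0.646, 0.0, 0.763], [-0.0, -1.0, -0.0]]
contact_force: [-0.8, -0.5, -0.5]
opening: -0.001
t 2.2 pos [ 0.4861 -0.0862  0.25  ] along from w1 mm -5.2 lat 2.0 op -0.001
xyaw -40.23 y [-3.e-04  2.e-04 -1.e+00] F [-0.76 -0.54 -0.48] rowvec ang to goal [ 0.e+00 -5.e-04 -5.e-05]
shift shares [ 0.042  2.4   -0.016]
```

View pics/wr1.png

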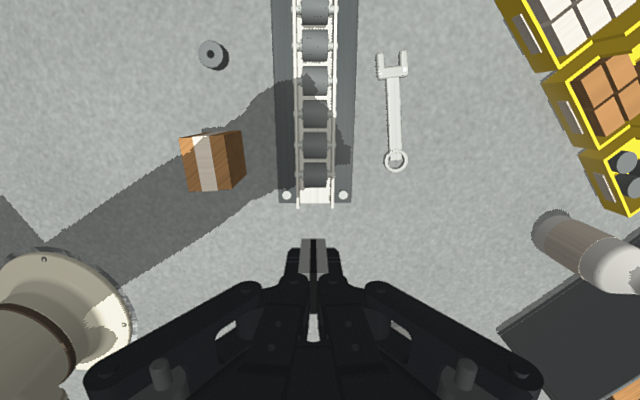

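The wrist view shows the shut fingertips at (313,245), in line with the rail at column 315, and the wheels running up the picture towards the stop. I'm descending now.

```bash
python3 -m inch '[[0.042,0.5,-0.016,0,-0.0005,0,0],[0,0.8,0,0,0,0,0],[0,0.7,0,0,0,0,0],[0,0.4,0,0,0,0,0],[0,0.2,0,0,0,0,0],[0,0.2,0,0,0,0,0],[0,0,0,0,0,0,0],[0,0,0,0,0,0,0]]'; python3 to.py -6 0.093
```

```text
time_s: 3.25
eef_pos: [0.4866, -0.0902, 0.111]
eef_rot: [[0.767, 0.001, 0.641], [-0.641, -0.0, 0.767], [0.001, -1.0, 0.0]]
contact_force: [-0.2, -0.0, -0.4]
opening: -0.0
t 3.25 pos [ 0.4866 -0.0902  0.111 ] along from w1 mm -7.9 lat -0.9 op -0.0
xyaw -39.89 y [ 9.e-04 -2.e-04 -1.e+00] F [-0.2  -0.02 -0.39] rowvec ang to goal [-7.0e-05  4.5e-04  1.3e-04]
shift shares [-0.018  0.36   0.038]
```

```bash
python3 -m inch '[[-0.018,0.12,0.038,0,0.0004,0,0],[0,0.12,0,0,0,0,0],[0,0.06,0,0,0,0,0],[0,0,0,0,0,0,0],[0,0,0,0,0,0,0]]'; python3 to.py -6 0.091;  python3 -m inch '[[0,0.02,0,0,0,0,0],[0,0.02,0,0,0,0,0],[0,0,0,0,0,0,0],[0,0,0,0,0,0,0]]';python3 to.py -6 0.0885
```

```text
time_s: 3.88
eef_pos: [0.4869, -0.0881, 0.0954]
eef_rot: [[0.766, 0.0, 0.643], [-0.643, -0.0, 0.766], [0.0, -1.0, 0.0]]
contact_force: [0.3, 0.4, -0.6]
opening: -0.002
t 3.875 pos [ 0.4869 -0.0881  0.0954] along from w1 mm -6.1 lat 0.3 op -0.002
xyaw -40.01 y [ 2.e-04 -0.e+00 -1.e+00] F [ 0.32  0.38 -0.59] rowvec ang to goal [-1.e-05  1.e-04  2.e-05]
shift shares [0.005 0.088 0.003]
time_s: 4.38
eef_pos: [0.4868, -0.0881, 0.0933]
eef_rot: [[0.766, 0.0, 0.643], [-0.643, -0.0, 0.766], [0.0, -1.0, -0.0]]
contact_force: [1.1, -0.6, 0.5]
opening: 0.002
t 4.375 pos [ 0.4868 -0.0881  0.0933] along from w1 mm -6.2 lat 0.3 op 0.002
xyaw -40.01 y [ 0. -0. -1.] F [ 1.13 -0.65  0.51] rowvec ang to goal [0.      0.00011 0.     ]
shift shares [0.006 0.096 0.003]
```

```bash
for i in 1 2 3; do python3 -m inch '[[0,0.02,0,0,0,0,0],[0,0,0,0,0,0,0]]'|grep -E 'pos|force'; done; python3 -m inch '[[0,0.03,0,0,0,0,0],[0,0,0,0,0,0,0]]';python3 to.py -6 0.0875
python3 - <<'E'
from bench import cams
import cv2
im=cams.grab_frame('scene')['image'][:,:,::-1]
cv2.imwrite('pics/sc2.png',cv2.resize(im[130:265,265:395],None,fx=4.4,fy=4.4,interpolation=cv2.INTER_CUBIC))
E
```

```text
eef_pos: [0.4868, -0.0881, 0.0922]
contact_force: [0.3, 0.4, -0.0]
eef_pos: [0.4868, -0.0881, 0.0912]
contact_force: [0.0, -0.8, 0.0]
eef_pos: [0.4869, -0.0881, 0.0905]
contact_force: [-0.4, -0.1, 2.6]
time_s: 5.38
eef_pos: [0.4869, -0.0881, 0.0889]
eef_rot: [[0.766, 0.0, 0.643], [-0.643, 0.0, 0.766], [0.0, -1.0, 0.0]]
contact_force: [-0.2, 0.6, 3.5]
opening: -0.002
t 5.375 pos [ 0.4869 -0.0881  0.0889] along from w1 mm -6.1 lat 0.3 op -0.002
xyaw -40.01 y [ 3.e-04  0.e+00 -1.e+00] F [-0.23  0.57  3.53] rowvec ang to goal [-4.0e-05  1.2e-04  4.0e-05]
shift shares [0.005 0.027 0.001]
```

View pics/sc2.png

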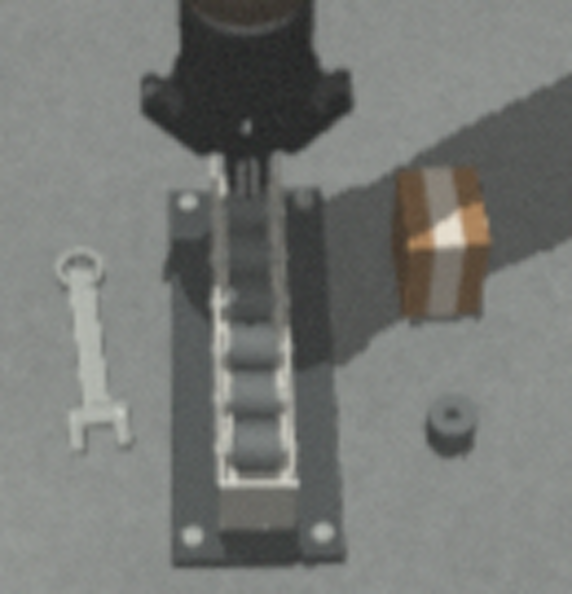

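Contact came at TCP z ≈ 0.091, as calculated, with about 3.5 N. The tip is centred on wheel 1 in the picture (245,180). Starting the stroke at about 3.5 mm press.

```bash
python3 -m inch '[[0,0.027,0,0,0,0,0],[0,0,0.1,0,0,0,0],[0,0,0.12,0,0,0,0],[0,0,0.12,0,0,0,0],[0,0,0.12,0,0,0,0],[0,0,0.12,0,0,0,0],[0,0,0.06,0,0,0,0],[0,0,0,0,0,0,0]]'|grep force; python3 to.py 62 0.0875
python3 - <<'E'
from bench import cams
import cv2
im=cams.grab_frame('scene')['image'][:,:,::-1]
cv2.imwrite('pics/sc3.png',cv2.resize(im[130:265,265:395],None,fx=4.4,fy=4.4,interpolation=cv2.INTER_CUBIC))
im=cams.grab_frame('wrist')['image'][:,:,::-1]
cv2.imwrite('pics/wr3.png',im)
E
```

```text
contact_force: [0.7, -0.1, 4.2]
t 6.425 pos [ 0.5076 -0.0633  0.0875] along from w1 mm 26.2 lat 0.3 op -0.002
xyaw -39.99 y [ 3.e-04  2.e-04 -1.e+00] F [ 0.7  -0.11  4.21] rowvec ang to goal [-6.0e-05  1.7e-04  2.0e-05]
shift shares [0.007 0.001 0.716]
```

View pics/sc3.png

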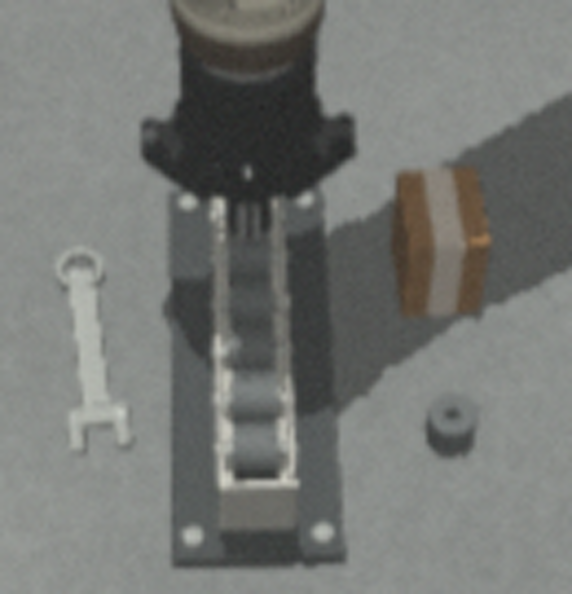

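View pics/wr3.png

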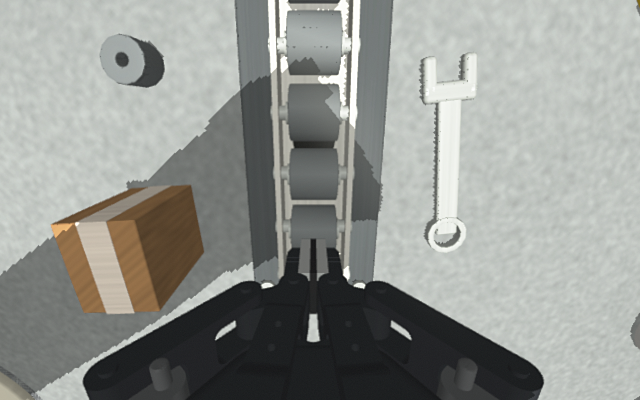

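Force is about 4 N and the unit's bolts are at the same pixels as before. Continuing the stroke.

```bash
python3 -m inch '[[0.005,0,0.1,0,0,0,0],[0,0,0.12,0,0,0,0],[0,0,0.12,0,0,0,0],[0,0,0.12,0,0,0,0],[0,0,0.12,0,0,0,0],[0,0,0.12,0,0,0,0],[0,0,0.12,0,0,0,0],[0,0,0.12,0,0,0,0],[0,0,0.12,0,0,0,0],[0,0,0.12,0,0,0,0],[0,0,0.12,0,0,0,0],[0,0,0.06,0,0,0,0]]'|grep force; python3 to.py 185 0.0875
python3 - <<'E'
from bench import cams
import cv2
im=cams.grab_frame('scene')['image'][:,:,::-1]
cv2.imwrite('pics/sc4.png',cv2.resize(im[130:265,265:395],None,fx=4.4,fy=4.4,interpolation=cv2.INTER_CUBIC))
E
```

```text
contact_force: [-1.3, -0.8, 4.8]
t 8.025 pos [ 0.5515 -0.0114  0.0874] along from w1 mm 94.2 lat 0.1 op -0.001
xyaw -40.0 y [-0.e+00 -1.e-04 -1.e+00] F [-1.26 -0.81  4.77] rowvec ang to goal [2.0e-05 1.3e-04 1.0e-05]
shift shares [ 0.003 -0.002  1.817]
```

View pics/sc4.png

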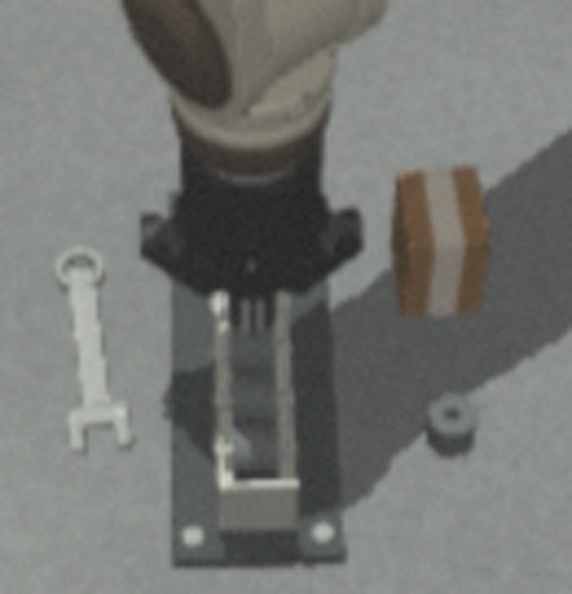

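```bash
python3 -m inch '[[0.003,0,0.1,0,0,0,0],[0,0,0.12,0,0,0,0],[0,0,0.12,0,0,0,0],[0,0,0.12,0,0,0,0],[0,0,0.12,0,0,0,0],[0,0,0.12,0,0,0,0],[0,0,0.12,0,0,0,0],[0,0,0.12,0,0,0,0],[0,0,0.12,0,0,0,0],[0,0,0.12,0,0,0,0],[0,0,0.12,0,0,0,0],[0,0,0.06,0,0,0,0]]'|grep force; python3 to.py 184 0.0875
```

```text
contact_force: [-1.0, -0.9, 3.3]
t 9.575 pos [0.5954 0.0406 0.0874] along from w1 mm 162.2 lat 0.0 op 0.001
xyaw -40.0 y [-0.e+00 -1.e-04 -1.e+00] F [-1.05 -0.95  3.28] rowvec ang to goal [1.0e-05 1.3e-04 1.0e-05]
shift shares [ 0.    -0.002  0.437]
```

```bash
python3 -m inch '[[0,0,0.1,0,0,0,0],[0,0,0.12,0,0,0,0],[0,0,0.12,0,0,0,0],[0,0,0.08,0,0,0,0],[0,0,0,0,0,0,0],[0,-0.1,0,0,0,0,0],[0,-0.2,0,0,0,0,0],[0,-0.5,0,0,0,0,0],[0,-0.8,0,0,0,0,0],[0,-0.8,0,0,0,0,0],[0,-0.8,0,0,0,0,0],[0,0,0,0,0,0,0]]'|grep force; python3 to.py 184 0.25
python3 - <<'E'
from bench import cams
import cv2
im=cams.grab_frame('wrist')['image'][:,:,::-1]
cv2.imwrite('pics/wr5.png',im)
E
```

```text
contact_force: [0.0, 0.9, -0.8]
t 11.075 pos [0.6093 0.0563 0.2514] along from w1 mm 183.2 lat -0.5 op -0.002
xyaw -40.02 y [ 5.2e-03  4.0e-04 -1.0e+00] F [ 0.03  0.91 -0.8 ] rowvec ang to goal [-5.9e-04  8.0e-05  5.9e-04]
shift shares [-0.011  0.028  0.016]
```

View pics/wr5.png

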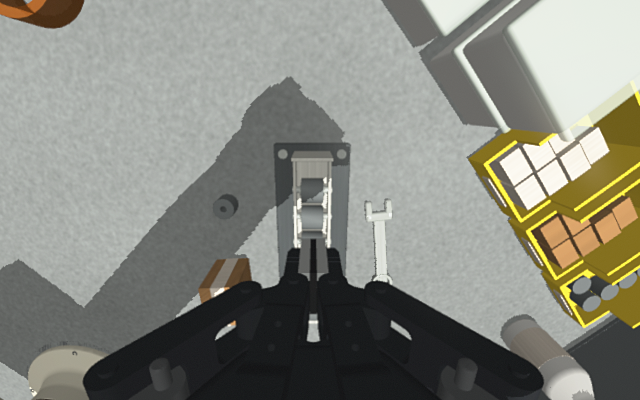

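Unit, carton, spare wheel and wrench look in place. I'll back the hand away and look at the wheels again.

```bash
python3 -m inch '[[0,0,-0.4,0,0,0,0],[0,0,-0.8,0,0,0,0],[0,0,-1,0,0,0,0],[0,0,-1,0,0,0,0],[0,0,-1,0,0,0,0],[0,0,-0.8,0,0,0,0],[0,0,-0.3,0,0,0,0],[0,0,0,0,0,0,0],[0,0,0,0,0,0,0]]'|grep -E 'time|force'; python3 to.py -100 0.25
python3 - <<'E'
from bench import cams
import cv2
im=cams.grab_frame('wrist')['image'][:,:,::-1]
cv2.imwrite('pics/wr6.png',im)
z=lambda i:cv2.resize(i[0:210,240:390],None,fx=2.6,fy=2.6,interpolation=cv2.INTER_CUBIC)
cv2.imwrite('pics/cmp.png',cv2.hconcat([z(cv2.imread('pics/wr1.png')),z(im)]))
E
```

```text
time_s: 12.25
contact_force: [0.9, 0.2, 0.2]
t 12.25 pos [ 0.4388 -0.1459  0.247 ] along from w1 mm -81.3 lat -0.1 op -0.004
xyaw -39.98 y [-5.e-04  5.e-04 -1.e+00] F [0.93 0.15 0.22] rowvec ang to goal [-0.       0.00021 -0.00011]
shift shares [-0.003 -0.06  -0.373]
```

View pics/cmp.png

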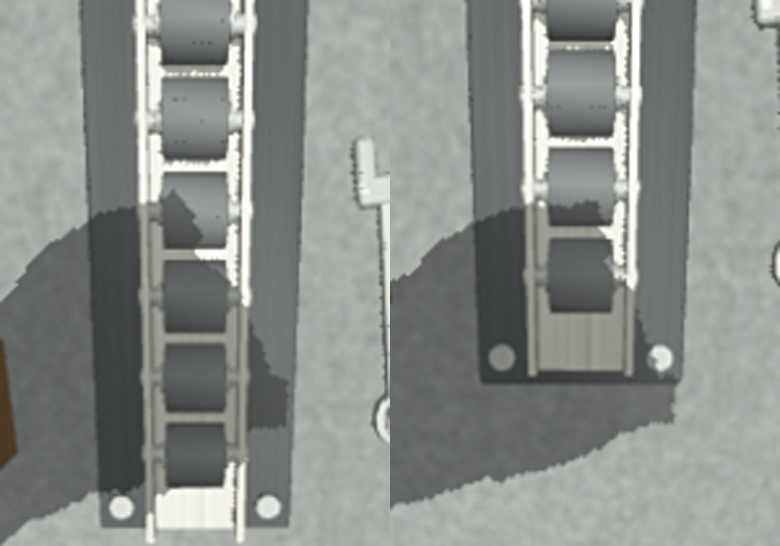

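View pics/wr6.png

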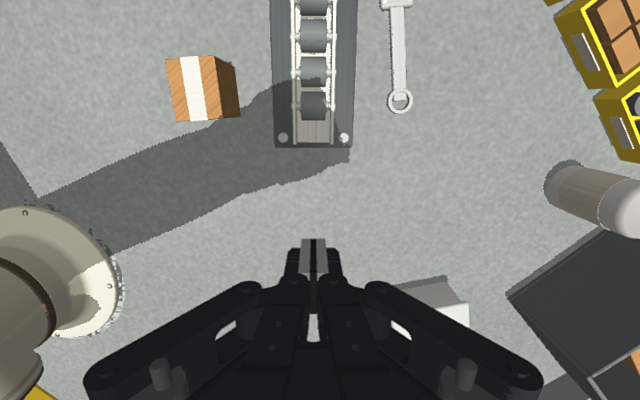

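Run:
```python
from bench import cams
import cv2
from h import *
f=cams.grab_frame('top');im=f['image'];g=cv2.cvtColor(im,cv2.COLOR_RGB2GRAY).astype(float)
for n,P in(('top',[(306,168.4),(289.2,187.8),(370,221.3),(353.3,241.4)]),('scene',[(308.3,251.3),(337.9,250.5),(307.3,175.2),(333.6,174.5)])):
    g=cv2.cvtColor(cams.grab_frame(n)['image'],cv2.COLOR_RGB2GRAY).astype(float)
    for u,v in P:
        for _ in range(5):
            U,V=int(round(u)),int(round(v));w=g[V-3:V+4,U-3:U+4];yy,xx=np.mgrid[V-3:V+4,U-3:U+4]
            w=np.clip(w-115,0,None)*(np.hypot(xx-u,yy-v)<3.2)
            if w.sum()==0:print('occluded');break
            u,v=(w*xx).sum()/w.sum(),(w*yy).sum()/w.sum()
        print(n,round(u,1),round(v,1))
```

```text
top 306.0 168.3
top 289.2 187.8
top 370.2 220.7
occluded
top 353.3 241.4
scene 308.3 251.3
scene 337.9 250.5
scene 306.9 175.6
occluded
scene 333.6 174.5
```

The hand is clear of everything. The visible bolts are at the same pixels as at the start, so the unit has not moved. Handing in.

```bash
python3 -c "
from bench import workorder,get_state
print(get_state()['time_s']);print(workorder.hand_in())"
```

```text
12.45
the job is handed in; nothing more can be done
None
```

I stroked all six wheels in one pass from the open end to the stop, lifted straight up, backed the hand off and handed the job in at 12.45 s. I could not see the wheels' turn itself.

- **Stroke:** With the fingers shut, the tips travelled from 6 mm before wheel 1 to about 13 mm past wheel 6, staying within 0.5 mm of the rail's centre line.
- **Press:** By the arm's height, the rail sank about 3.5 mm, against the 11 mm limit. The force readings during the stroke were 3.3 to 4.8 N.
- **Last checks:**
  - **Unit:** Six of the eight bolt views were unchanged to within about 0.7 px. Four of those matched to 0.1 px, and the other two were partly in the arm's shadow. The remaining two were hidden or shaded and could not be compared.
  - **Carton and wrench:** They looked undisturbed in the final wrist picture, judged by eye.
  - **Spare wheel:** It last showed in place just after the stroke.
  - **Hand:** It is clear, with about 1 N on the tool, which is within the noise of the sensor.
- **Not confirmed:** The wheels carry no visible marks, so the cameras cannot show how far they turned. That each turned at least 30° is inferred from the stroke: more than 17 mm of tip travel on every wheel, where about 8 mm is needed if the tips do not slip.

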